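# Put the craft tools back on their outline boards

## Task

Tidy up after the craft lesson: set each of the four tools (loop tool, block plane, cork sanding block, round stamp) upright on the green board that shows its own silhouette, centred on the silhouette and lined up with it (either way round will do). Let go of them all, and leave the cup and the clay bowl where they stand.

Things in the scene. Friction and masses are not known exactly. Their poses are not given: they have to be found in the camera images.
- loop_mid (a point): centre (half-way up) of the double-ended clay loop tool: pale beech handle 80 mm long, 18 mm wide, 14 mm high, with a steel wire loop 22 mm wide at each end, 130 mm overall, lying flat, about 30 g; x along its length, z up. Point 7 mm above its underside. Alike end for end; pinch the handle across its width.
- plane_mid (a point): middle of the small wooden block plane: brown wood stock 115 mm long, 42 mm wide, 38 mm high, with a pale wedge and steel blade standing out of the middle of the top to 62 mm, about 220 g, standing on its sole; x along its length, z up. Point at the centre of the stock, 19 mm above the sole. Grasp the stock across its width.
- cork_mid (a point): centre of the cork sanding block with a red band round its middle: 80 mm long (x), 52 mm wide (y), 32 mm high, about 60 g, z up. Point 16 mm above its underside.
- stamp_mid (a point): middle of the round clay stamp, standing upright: blue foot disc 52 mm across and 18 mm high, thin neck, beech knob 26 mm across from 32 to 58 mm above the underside, about 100 g; on its axis, z up, 29 mm above the underside. Pick it by the knob, whose middle is 16 mm above this point.
- loop_board: fixed dark green board, 150 x 70 mm and 4 mm thick, lying flat on the table, with a cream painted silhouette on its top, centred on the board; origin at the centre of the underside (4 mm below the top face), x along its long side, z up. Silhouette: narrow bar 86 x 24 mm with a loop at each end (137 mm overall).
- plane_board: fixed dark green board, 150 x 70 mm and 4 mm thick, lying flat on the table, with a cream painted silhouette on its top, centred on the board; origin at the centre of the underside (4 mm below the top face), x along its long side, z up. Silhouette: long rectangle 121 x 48 mm with a dark brown rectangle 36 x 30 mm in its middle.
- cork_board: fixed dark green board, 150 x 70 mm and 4 mm thick, lying flat on the table, with a cream painted silhouette on its top, centred on the board; origin at the centre of the underside (4 mm below the top face), x along its long side, z up. Silhouette: plain short rectangle 86 x 58 mm.
- stamp_board: fixed dark green board, 150 x 70 mm and 4 mm thick, lying flat on the table, with a cream painted silhouette on its top, centred on the board; origin at the centre of the underside (4 mm below the top face), x along its long side, z up. Silhouette: plain disc 60 mm across.
- cup: bystander: loose white plastic cup, 64 mm across the rim, 62 mm high, to one side of the work; origin at the centre of its underside.
- bowl: bystander: loose grey fired clay bowl, 96 mm across, 40 mm high, to one side of the work; origin at the centre of its underside.
There are look-alikes about, which are no part of the job. Leave any purple look-alike of the stamp_board alone.

How it is judged:
By the outcome, as a careful person would: the job done as asked, in the order asked, and still so for the second after the job is handed in, with the robot touching nothing.
It also fails if it takes over 109 s, if anything falls off the work surface, if the arm or the gripper's body presses on something with over 40 N, if the wrist force passes 120 N, or if a joint passes its speed limit or range.

## Robot

A 7-joint arm with a two-finger parallel gripper is mounted at the origin on the work surface. World frame = base frame: x ahead of the robot, y to its left, z up, the work surface at z = 0. Lengths are in m, angles in degrees, forces in N, time in s.
With the tool pointing down it reaches from about 0.425 to 0.875 m from the base axis. Payload 4.7 kg.
Tool frame: the origin (TCP) lies on the mounting face of the last link; the fingertips stand tcp_to_tips ahead of it and the grasp point (between the pads) lies 164 mm ahead of it (tcp_to_tips is the distance from the TCP to the fingertips, in m); z points along the fingers, y is the line along which they close (so a half turn about z gives the same grasp; the last joint's range is limited). The gripper opens to 87 mm and grips with 3 to 60 N. Pads are 19 mm wide; open, the fingers measure 117 mm over their backs; the gripper's body (75 mm by 190 mm) begins 51 mm behind the grasp point.
Start: joints at [-70.64, 18.392, -4.016, 83.108, 1.295, 78.541, -3.26], TCP at [0.207, 0.616, 0.405] pointing down, gripper open.
Joint ranges: [-163.93, 163.93], [-17.29, 119.83], [-79.2, 71.16], [3.27, 140.29], [-89.18, 269.18], [5.43, 117.66], [-154.24, 154.24]. Speed limits (degrees/s): [147.25, 147.25, 180, 180, 180, 180, 180].

## Interface

Orientations are given as [roll, pitch, yaw] about the fixed x, y, z axes, in that order (R = Rz(yaw) Ry(pitch) Rx(roll)).
In Python, from cell import get_obs, read_camera, sign_off, tcp_to_tips gives the robot as it stands.
- The arm moves only by the tool drive_tool, never from a script. Its argument "rows" is one flat list of numbers, 7 for each row, row after row: the shift along the tool's x, y, z in m, then the turn, a rotation vector about the tool's x, y, z in rad, then the gripper command: -1 is shut, 1 is fully open, values between are in proportion. In form: [tx, ty, tz, rx, ry, rz, fingers, tx, ty, tz, rx, ry, rz, fingers, ...]. A call has 1 to 5 rows; each row shifts and turns the commanded pose from where the row before left it, along the tool's axes as they then stand; what a row does not reach is not made up. A row lasts 1/8 s, in which the tool goes at most 62.5 mm and 10.7 degrees, less where a joint would pass 70% of its speed; a pose out of reach is approached as far as the arm can. A call is refused whole if a number of a shift passes 0.0625 or a number of a turn 0.188, either way. A call with a gripper value outside its range is refused whole. The fingers move at their own pace and stop on an object; "grip_force" is the grip in N (left out, the last holds). Time passes only in rows, so rows that do not move let the fingers close. It gives the time, the measured TCP pose, the force, the opening and the grip force at its end, in the units of the state.
- get_obs(): the state, without advancing time (a new reading comes with each control period).
- read_camera(name): name is "scene" or "side" or "wrist"; returns a dict with "color" (384x512x3 uint8, blue, green, red), "fov_y" (degrees; the focal length in pixels is half the picture's height over the tangent of half this angle, whatever the lens; pixels are square), "cx", "cy" (the principal point, pixels), "cam_to_world" (4x4, takes a point from camera to world coordinates); the wrist camera has in their place "mount" (4x4, takes a point from camera to tool coordinates, whose origin is the TCP and whose axes are the flange's). Camera axes: x right, y up, looking along -z (the intrinsics and any distortion apply to the point x, -y, -z); pixel columns grow to the right and rows downward; lengths in m; the calibration is good to about 2 mm. The wrist camera is an equidistant fisheye: a pixel r from the principal point sees the ray r / f radians off the axis. A picture is of the moment at which its call begins: read the wrist's pose just before it. There is no depth.
- sign_off(): hands the job in; it is judged then, once.
The state is a dict: "time_s": time; "qpos": joint angles; "joint_velocities": joint speeds; "effort": joint torques, N m; "tool_pos": TCP position; "tool_rot": TCP orientation; "force": force on the tool from outside, world axes, zero at the start; "wrist_torque": the same for the moment, N m; "grip_width": finger opening in m; "grasp_force": force on a finger pad.
Only numpy, scipy, OpenCV 4.12 (cv2) and the standard library are available. Lean on these libraries where they do the work, as an engineer would, in place of code of your own. Each camera call takes 0.05 s, during which the arm holds its last target. There are 200 camera calls.

## Working session

There is one attempt and no reset: what is moved stays moved. The work goes in short steps, Python scripts to look and compute and a tool call to move; the robot and the scene stay as the last step left them, time stands still between calls to the robot, and variables do not carry over. Pictures are saved under pics/ and viewed, at most 14 in all, crops included, and the job is handed in when it is done.

Besides the shell and the picture viewer there is one more tool, called after ">>>" as name(argument=value, ...) on one line, values as JSON. drive_tool: Moves the arm, as the interface text tells. Its arguments: {"type":"object","properties":{"rows":{"type":"array","items":{"type":"number"}},"grip_force":{"type":"number"}},"required":["rows"]}

```bash
mkdir -p pics; ls
python3 - <<'E'
from cell import *
import cv2
print(get_obs(), tcp_to_tips)
for n in("scene","side","wrist"):
    c=read_camera(n); cv2.imwrite(f"pics/{n}0.png",c["color"])
    print(n,{k:v for k,v in c.items() if k!="color"})
a=cv2.imread("pics/scene0.png");b=cv2.imread("pics/side0.png")
cv2.imwrite("pics/s0.png",cv2.resize(a,(800,600),interpolation=cv2.INTER_CUBIC))
cv2.imwrite("pics/d0.png",cv2.resize(b,(800,600),interpolation=cv2.INTER_CUBIC))
E
```

```text
pics
{'time_s': 0.0, 'qpos': array([-70.6380716 ,  18.43980913,  -4.01626362,  83.17525781,
         1.29529276,  78.54167415,  -3.2616386 ]), 'joint_velocities': array([ 0.04971064, -0.01893387,  0.01289607, -0.0151721 ,  0.00044837,
       -0.01413283, -0.00607604]), 'effort': array([-1.22933570e-04, -4.91300440e+01, -4.03965265e-01, -3.12520838e+01,
       -6.39312551e-02,  4.39739751e-02,  2.06351515e-04]), 'tool_pos': array([0.20678827, 0.6160087 , 0.40364967]), 'tool_rot': array([-1.79888524e+02,  5.87973786e-03,  1.61446949e+02]), 'force': array([1.07044853, 0.20451003, 0.0832656 ]), 'wrist_torque': array([ 0.01365419, -0.01809921, -0.03480629]), 'grasp_force': 0.0, 'grip_width': 0.0868361922923758} 0.1822
scene {'fov_y': 54.292603683026464, 'cx': 262.2486911337778, 'cy': 197.40757878794406, 'cam_to_world': array([[ 0.35773421, -0.56498237,  0.74351944,  1.41521091],
       [ 0.93364269,  0.23205978, -0.27287282, -0.35494927],
       [-0.01837263,  0.79179744,  0.61050738,  0.77232099],
       [ 0.        ,  0.        ,  0.        ,  1.        ]])}
side {'fov_y': 52.739283554027196, 'cx': 250.06745541825555, 'cy': 190.33159559113176, 'cam_to_world': array([[ 0.92065251,  0.26775762, -0.28408591,  0.17513624],
       [-0.39036441,  0.62431483, -0.67664364, -0.88949746],
       [-0.00381744,  0.7338507 ,  0.67930007,  0.94137429],
       [ 0.        ,  0.        ,  0.        ,  1.        ]])}
wrist {'fov_y': 65.70646984690485, 'cx': 258.4826744426893, 'cy': 189.60646657467512, 'mount': array([[-7.98544922e-04,  9.60184329e-01,  2.79366098e-01,
         7.71587933e-02],
       [ 9.99999672e-01,  8.04145039e-04,  9.45612085e-05,
        -7.88852413e-04],
       [-1.33854671e-04,  2.79366082e-01, -9.60184656e-01,
         1.97491014e-02],
       [ 0.00000000e+00,  0.00000000e+00,  0.00000000e+00,
         1.00000000e+00]])}
```

View pics/s0.png

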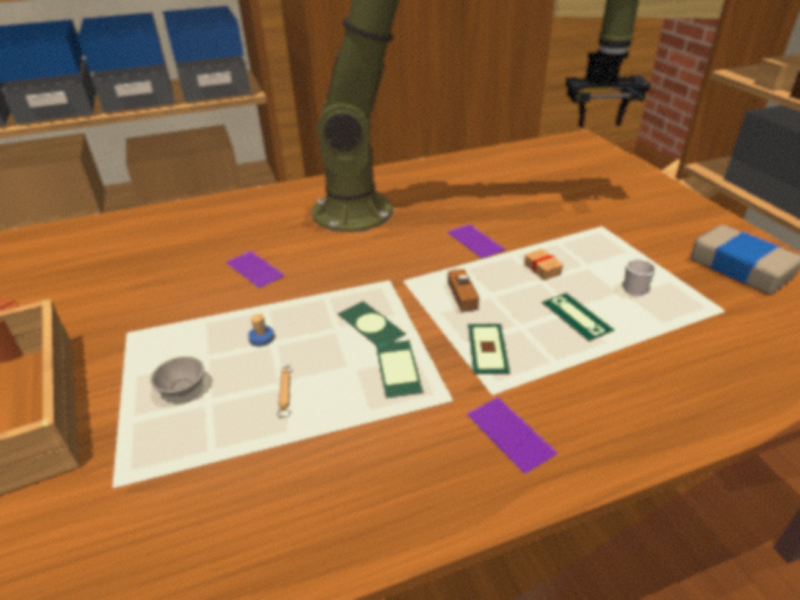

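View pics/d0.png

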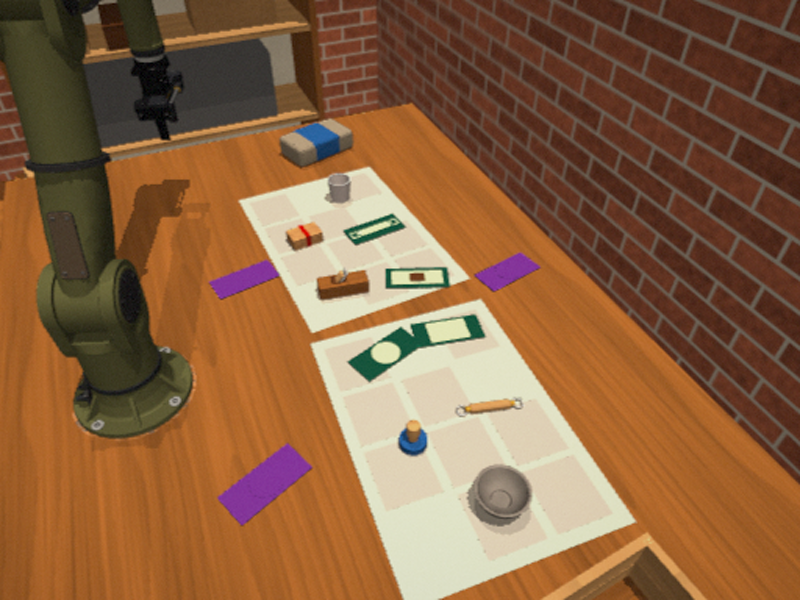

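Scene view (800x600): the green boards are stamp (371,323), cork (400,368), plane (488,347) and loop (578,315). The tools are stamp (260,332), loop (285,390), plane (462,290) and red-banded cork (543,263). Not targets: the blue-banded block (745,257) and three plain purple cards. Next I'll rectify both views to top-down.

```bash
cat > h.py <<'E'
from cell import *
import cv2, numpy as np
from scipy.spatial.transform import Rotation as R
def K(c):
    f=192/np.tan(np.radians(c["fov_y"]/2)); return f
def proj(c,P,T=None):
    "world points Nx3 -> pixels; T = tcp pose 4x4 for the wrist"
    M=c["cam_to_world"] if T is None else T@c["mount"]
    p=(np.asarray(P)-M[:3,3])@M[:3,:3]; x,y,z=p[:,0],-p[:,1],-p[:,2]; f=K(c)
    if T is None: return np.c_[c["cx"]+f*x/z,c["cy"]+f*y/z]
    r=np.hypot(x,y)+1e-12; k=f*np.arctan2(r,z)/r
    return np.c_[c["cx"]+k*x,c["cy"]+k*y]
def tcp():
    o=get_obs(); T=np.eye(4); T[:3,3]=o["tool_pos"]; T[:3,:3]=R.from_euler("xyz",o["tool_rot"],degrees=True).as_matrix(); return T
def ortho(c,z,x0,x1,y0,y1,mm,T=None):
    "top-down: column = (y1-y)/mm, row=(x1-x)/mm"
    xs=np.arange(x1,x0,-mm); ys=np.arange(y1,y0,-mm); X,Y=np.meshgrid(xs,ys,indexing="ij")
    q=proj(c,np.c_[X.ravel(),Y.ravel(),np.full(X.size,z)],T).astype(np.float32).reshape(*X.shape,2)
    return cv2.remap(c["color"],q[...,0],q[...,1],cv2.INTER_LINEAR)
E
python3 - <<'E'
from h import *
for n in("scene","side"):
    c=read_camera(n); o=ortho(c,.004,.25,.95,-.5,.5,.00125)
    cv2.imwrite(f"pics/o_{n}.png",o)
    hsv=cv2.cvtColor(o,cv2.COLOR_BGR2HSV)
    g=cv2.inRange(hsv,(55,80,20),(95,255,140))
    g=cv2.morphologyEx(g,cv2.MORPH_OPEN,np.ones((3,3)))
    cs,hi=cv2.findContours(g,cv2.RETR_CCOMP,cv2.CHAIN_APPROX_NONE)
    for k,q in enumerate(cs):
        if cv2.contourArea(q)<300: continue
        (u,v),(w,h),a=cv2.minAreaRect(q)
        print(n,"hole" if hi[0][k][3]>=0 else "outer","x %.3f y %.3f"%(.95-v*.00125,.5-u*.00125),"w %.0f h %.0f a %.1f"%(w*1.25,h*1.25,a))
E
```

```text
scene outer x 0.447 y -0.123 w 34 h 57 a 63.4
scene outer x 0.554 y -0.088 w 81 h 59 a 83.7
scene outer x 0.632 y 0.329 w 138 h 13 a 83.9
scene outer x 0.637 y 0.282 w 140 h 16 a 82.3
scene outer x 0.698 y -0.109 w 58 h 20 a 11.3
side outer x 0.454 y -0.118 w 70 h 67 a 70.5
side outer x 0.553 y -0.090 w 102 h 77 a 83.1
side outer x 0.628 y 0.325 w 146 h 30 a 82.2
side outer x 0.633 y 0.284 w 146 h 24 a 82.4
side outer x 0.690 y -0.108 w 68 h 41 a 11.3
side outer x 0.650 y 0.086 w 69 h 146 a 21.3
```

View pics/o_side.png

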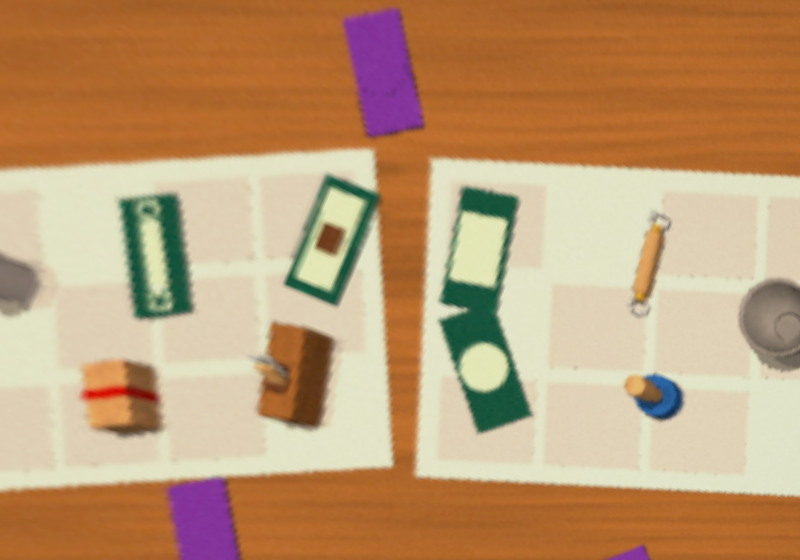

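Both boards and tools are clear in the rectified side view. Pixels: loop board (155,256), plane board (331,240), cork board (480,250), stamp board (486,367). Now I'll fit the models to both cameras.

```bash
cat > fit.py <<'E'
from h import *
from scipy.optimize import minimize
S=4
def rect(l,w): return np.array([[-l,-w],[l,-w],[l,w],[-l,w]])/2e3
def disc(d,n=40): t=np.linspace(0,2*np.pi,n,endpoint=False); return np.c_[np.cos(t),np.sin(t)]*d/2e3
def place(P,p,z):
    c,s=np.cos(p[2]),np.sin(p[2]); P=np.atleast_2d(P)
    return np.c_[p[0]+c*P[:,0]-s*P[:,1],p[1]+s*P[:,0]+c*P[:,1],np.full(len(P),z)]
def hsv(c): return cv2.cvtColor(c["color"],cv2.COLOR_BGR2HSV)
def mask(c,k):
    h=hsv(c); H,s,v=[h[...,i].astype(int) for i in range(3)]
    if k=="board": return (H>55)&(H<100)&(s>90)&(v<150)
    if k=="blue": return (H>100)&(H<125)&(s>110)
    if k=="brown": return ((H<25)|(H>170))&(s>140)&(v<175)
    return ((H<25)|(H>170))&(s>90)
OBJ={ # name: mask, polygons [(poly,z or (z0,z1) for a hull, sign)], start
"loop_board":("board",[(rect(150,70),.004,1),(rect(86,24),.004,0)],(.63,.306,np.radians(8))),
"plane_board":("board",[(rect(150,70),.004,1),(rect(121,48),.004,0)],(.65,.086,np.radians(-22))),
"cork_board":("board",[(rect(150,70),.004,1),(rect(86,58),.004,0)],(.638,-.10,np.radians(-8))),
"stamp_board":("board",[(rect(150,70),.004,1),(disc(60),.004,0)],(.491,-.107,np.radians(20))),
"cork":("warm",[(rect(80,52),(0,.032),1)],(.46,.345,np.radians(85))),
"plane":("brown",[(rect(115,42),(0,.038),1)],(.48,.13,np.radians(-12))),
"loop":("warm",[(rect(80,18),(0,.014),1)],(.625,-.31,np.radians(-10))),
"stamp":("blue",[(disc(52),(0,.018),1)],(.455,-.32,0)),
}
def render(c,polys,p,box):
    m=np.zeros(((box[3]-box[1])*S,(box[2]-box[0])*S),np.float32)
    for P,z,v in polys:
        if isinstance(z,tuple): q=proj(c,np.r_[place(P,p,z[0]),place(P,p,z[1])]); q=cv2.convexHull(q.astype(np.float32))[:,0]
        else: q=proj(c,place(P,p,z))
        cv2.fillPoly(m,[np.round(((q-box[:2]+.5)*S-.5)*16).astype(np.int32)],float(v),cv2.LINE_AA if 0 else 8,4)
    return cv2.GaussianBlur(cv2.resize(m,None,fx=1/S,fy=1/S,interpolation=cv2.INTER_AREA),(0,0),1)
def fit(n,cams):
    k,polys,p0=OBJ[n]; data=[]
    for c in cams:
        q=proj(c,np.r_[place(polys[0][0]*1.15,p0,0),place(polys[0][0]*1.15,p0,.03)]); b=np.r_[q.min(0)-2,q.max(0)+3].astype(int)
        mk=mask(c,k)[b[1]:b[3],b[0]:b[2]].astype(np.float32)
        full=render(c,[(polys[0][0]*1.15,(0,.02) if k!="board" else .004,1)],p0,b)>.2
        data.append((c,b,cv2.GaussianBlur(mk,(0,0),1),full))
    def cost(d,D=data): return sum((((render(c,polys,p0+d*[.01,.01,.1],b)-m)*f)**2).sum()/f.sum() for c,b,m,f in D)
    out=[]
    for D in [data]+[[d] for d in data]:
        r=min((minimize(cost,x,(D,),method="Nelder-Mead",options=dict(initial_simplex=np.array(x)+np.r_[np.zeros((1,3)),np.eye(3)])) for x in ([0,0,0],[-.5,-.5,-.5])),key=lambda r:r.fun)
        p=p0+r.x*[.01,.01,.1]; out.append("%.4f %.4f %6.1f (%.3f)"%(p[0],p[1],np.degrees(p[2]),r.fun))
    print("%-12s"%n," | ".join(out))
if __name__=="__main__":
    cams=[read_camera(n) for n in("scene","side")]
    for n in OBJ: fit(n,cams)
E
python3 fit.py
```

```text
loop_board   0.6289 0.3057    8.2 (0.263) | 0.6313 0.3041    8.4 (0.177) | 0.6270 0.3063    7.5 (0.082)
plane_board  0.6505 0.0864  -22.1 (0.188) | 0.6817 0.2577 -122.3 (0.007) | 0.6514 0.0878  -22.1 (0.024)
cork_board   0.6342 -0.0971  -11.8 (0.174) | 0.6354 -0.0836   -9.1 (0.125) | 0.6343 -0.0984  -11.1 (0.044)
stamp_board  0.4937 -0.1049   20.0 (0.257) | 0.4990 -0.1051   19.3 (0.210) | 0.4931 -0.1047   19.3 (0.041)
cork         0.4569 0.3183   97.0 (0.181) | 0.4519 0.3219   72.1 (0.060) | 0.4567 0.3195  100.1 (0.105)
plane        0.4717 0.0939   -1.8 (0.174) | 0.4711 0.0872    5.0 (0.077) | 0.4736 0.1056  -12.1 (0.034)
loop         0.6200 -0.3128  -12.7 (0.071) | 0.6171 -0.3118  -11.0 (0.035) | 0.6195 -0.3118  -13.8 (0.034)
stamp        0.4435 -0.3580   16.5 (0.322) | 0.4610 -0.3834    9.6 (0.110) | 0.4427 -0.3455    3.3 (0.137)
```

Run:
```python
from fit import *
c={n:read_camera(n) for n in("scene","side")}
for n in c:
    print(n)
    for o,(k,po,p) in OBJ.items():
        pts=[(p,0.032 if o=="cork" else .038 if o=="plane" else .014 if o=="loop" else .018)]
        if k=="board":
            P=place([[.067,.0]],p,.004)
        else:
            P=place([[.02,.0]],p,pts[0][1])
        q=proj(c[n],P)[0].astype(int); print(o,q,hsv(c[n])[q[1],q[0]])
    m=c[n]["color"].copy()
    for k,col in zip(("warm","brown","board","blue"),((0,0,255),(0,255,255),(0,255,0),(255,0,0))): 
        m[mask(c[n],k)]=col
    m=m[150:330,60:480] if n=="scene" else m[100:345,170:430]
    cv2.imwrite(f"pics/m_{n}.png",cv2.resize(m,None,fx=1.9,fy=1.9,interpolation=0))
a=cv2.imread("pics/m_scene.png");b=cv2.imread("pics/m_side.png")
b=cv2.resize(b,None,fx=.55,fy=.55); w=np.zeros((a.shape[0]+b.shape[0],a.shape[1],3),np.uint8); w[:a.shape[0]]=a; w[a.shape[0]:,:b.shape[1]]=b; print(w.shape)
cv2.imwrite("pics/m.png",w)
```

```text
scene
loop_board [383 212] [ 45  63 178]
plane_board [313 236] [ 53  66 131]
cork_board [258 250] [ 69  94 103]
stamp_board [249 216] [ 70  93 102]
cork [357 164] [ 21  42 228]
plane [302 183] [ 14 121 186]
loop [182 253] [ 16 136 230]
stamp [169 215] [108 133 172]
side
loop_board [253 140] [ 47  61 166]
plane_board [284 177] [ 78 180  85]
cork_board [304 207] [ 78 185  84]
stamp_board [261 215] [ 78 190  86]
cork [194 142] [ 20  47 224]
plane [223 174] [ 17 103 184]
loop [320 255] [ 26  45 227]
stamp [270 275] [105 118 169]
(598, 798, 3)
```

View pics/m.png

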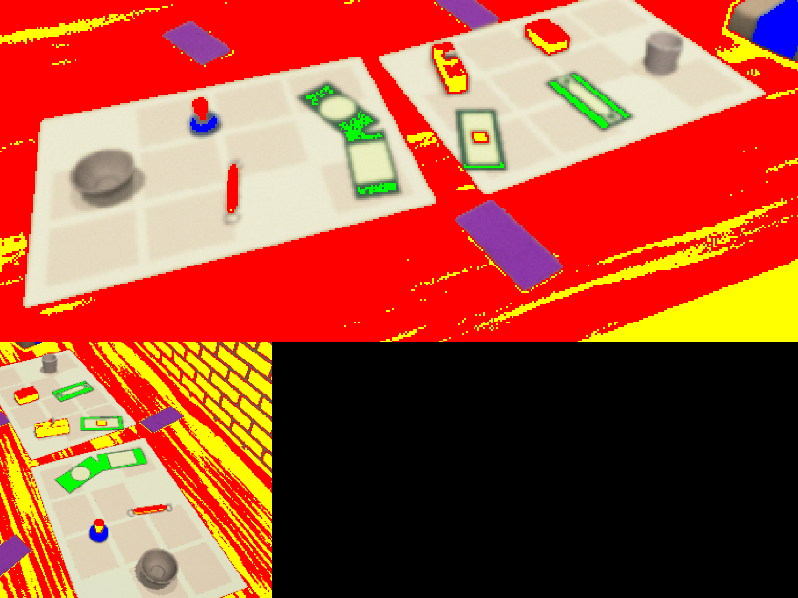

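```bash
python3 - <<'E'
s=open('fit.py').read()
s=s.replace('(H>55)&(H<100)&(s>90)&(v<150)','(H>40)&(H<100)&(s>60)&(v<145)').replace('(H>100)&(H<125)&(s>110)','(H>98)&(H<125)&(s>80)')
s=s.replace('("brown",','("warm",').replace('(s>90)\n','(s>72)\n')
s=s.replace('(.46,.345,np.radians(85))','(.457,.32,np.radians(95))').replace('(.48,.13,np.radians(-12))','(.474,.106,np.radians(-12))').replace('(.455,-.32,0)','(.45,-.33,0)')
s=s.replace("p0=OBJ[n]; data=[]","p0=OBJ[n]; data=[]; e=1.03 if k=='board' else 1.35").replace("*1.15","*e")
s=s.replace('"board",[(rect(150,70),.004,1),(rect(121,48),.004,0)]','"board",[(rect(150,70),.004,1),(rect(121,48),.004,0)]')
open('fit.py','w').write(s)
E
python3 fit.py
```

```text
loop_board   0.6313 0.3057    6.8 (0.180) | 0.6335 0.3054    7.1 (0.138) | 0.6296 0.3069    8.4 (0.041)
plane_board  0.6512 0.0864  -21.9 (0.078) | 0.6532 0.0863  -22.4 (0.068) | 0.6507 0.0866  -22.0 (0.008)
cork_board   0.6371 -0.0975  -12.7 (0.087) | 0.6375 -0.0933  -13.5 (0.067) | 0.6377 -0.0968  -12.2 (0.012)
stamp_board  0.4935 -0.1044   18.1 (0.094) | 0.4948 -0.1065   20.4 (0.078) | 0.4920 -0.1047   18.8 (0.014)
cork         0.4492 0.3439  116.4 (0.103) | 0.4484 0.3422  106.3 (0.045) | 0.4504 0.3326  184.1 (0.002)
plane        0.4745 0.1158  -11.1 (0.032) | 0.4713 0.1164  -11.2 (0.025) | 0.4754 0.1163  -10.1 (0.003)
loop         0.6198 -0.3120  -13.9 (0.041) | 0.6196 -0.3124  -14.1 (0.013) | 0.6200 -0.3120  -13.9 (0.027)
stamp        0.4523 -0.3263    1.9 (0.311) | 0.4513 -0.3269    4.6 (0.187) | 0.4529 -0.3265   -8.3 (0.123)
```

```bash
sed -i 's/(.457,.32,np.radians(95))/(.450,.333,np.radians(4))/' fit.py
python3 - <<'E'
from fit import *
cams=[read_camera(n) for n in("scene","side")]
fit("cork",cams)
o=get_obs();print(o["tool_pos"],o["tool_rot"],o["time_s"])
E
```

```text
cork         0.4505 0.3324    3.3 (0.012) | 0.4502 0.3324    3.4 (0.009) | 0.4512 0.3332    5.0 (0.002)
[0.20682505 0.61621598 0.40480932] [1.79993390e+02 3.15831177e-03 1.61448107e+02] 0.65
```

Fits agree to about 2 mm. Heading for the loop tool first (listed order).

```bash
cat > go.py <<'E'
import sys
from h import *
# go.py x y zgrasp yaw : what remains, in tool axes after the yaw turn
x,y,z,w=map(float,sys.argv[1:5]); o=get_obs(); r=o["tool_rot"]
d=(w-r[2]+180)%360-180; c,s=np.cos(np.radians(w)),np.sin(np.radians(w))
e=np.array([x,y,z+.164])-o["tool_pos"]
print("t %.2f rz %.4f  tx %.4f ty %.4f tz %.4f | rot"%(o["time_s"],-np.radians(d),c*e[0]+s*e[1],s*e[0]-c*e[1],-e[2]),np.round(r,2),"F",np.round(o["force"],1),"w %.4f"%o["grip_width"])
E
echo ok
```

```text
ok
```

>>> drive_tool(rows=[0, 0, 0, 0, 0, -0.08, 1, -0.0446, -0.0369, 0, 0, 0, 0, 1, -0.0446, -0.0369, 0, 0, 0, 0, 1, -0.0446, -0.0369, 0, 0, 0, 0, 1, -0.0446, -0.0369, 0, 0, 0, 0, 1])

```text
time_s: 1.27
tool_pos: [0.3453, 0.4282, 0.4051]
tool_rot: [180.0, 0.0, 166.0]
force: [1.5, -0.9, 0.1]
grip_width: 0.0869
grasp_force: 0.0
```

>>> drive_tool(rows=[-0.0446, -0.0369, 0, 0, 0, 0, 1, -0.0446, -0.0369, 0, 0, 0, 0, 1, -0.0446, -0.0369, 0, 0, 0, 0, 1, -0.0446, -0.0369, 0, 0, 0, 0, 1, -0.0446, -0.0369, 0, 0, 0, 0, 1])

```text
time_s: 1.9
tool_pos: [0.517, 0.1954, 0.4052]
tool_rot: [179.9, 0.0, 166.0]
force: [0.4, -0.1, 0.2]
grip_width: 0.0872
grasp_force: 0.0
```

>>> drive_tool(rows=[-0.0446, -0.0369, 0, 0, 0, 0, 1, -0.018, -0.0431, 0, 0, 0, 0, 1, -0.018, -0.0431, 0, 0, 0, 0, 1, -0.018, -0.0431, 0, 0, 0, 0, 1, -0.018, -0.0431, 0, 0, 0, 0, 1])

```text
time_s: 2.52
tool_pos: [0.5789, -0.0357, 0.4051]
tool_rot: [180.0, 0.0, 166.0]
force: [0.1, 0.6, 0.6]
grip_width: 0.0871
grasp_force: 0.0
```

>>> drive_tool(rows=[-0.018, -0.0431, 0, 0, 0, 0, 1, -0.018, -0.0431, 0, 0, 0, 0, 1, -0.018, -0.0431, 0, 0, 0, 0, 1, -0.018, -0.0431, 0, 0, 0, 0, 1, -0.018, -0.0431, 0, 0, 0, 0, 1])

```text
time_s: 3.15
tool_pos: [0.6144, -0.2662, 0.4049]
tool_rot: [180.0, 0.0, 166.1]
force: [0.9, -0.7, 0.4]
grip_width: 0.0869
grasp_force: 0.0
```

>>> drive_tool(rows=[-0.018, -0.0431, 0, 0, 0, 0, 1, 0, 0, 0, 0, 0, 0, 1, 0, 0, 0, 0, 0, 0, 1, 0, 0, 0, 0, 0, 0, 1])

```text
time_s: 3.65
tool_pos: [0.6218, -0.3095, 0.4048]
tool_rot: [179.9, 0.0, 166.2]
force: [-0.0, 0.8, -0.7]
grip_width: 0.0869
grasp_force: 0.0
```

```bash
python3 go.py .62 -.312 .02 166
python3 - <<'E'
from h import *
T=tcp(); c=read_camera("wrist"); cv2.imwrite("pics/w1.png",cv2.resize(c["color"],(400,300)))
o=ortho(c,.008,.50,.72,-.43,-.20,.0005,T)
f=cv2.resize(c["color"],(512,384))
w=np.zeros((440,800,3),np.uint8); w[:440,:460]=o; w[:255,460:]=cv2.resize(f,(340,255)); cv2.imwrite("pics/w1.png",w)
E
```

```text
t 3.65 rz 0.0030  tx 0.0011 ty -0.0029 tz 0.2208 | rot [1.7992e+02 1.0000e-02 1.6617e+02] F [-0.   0.8 -0.7] w 0.0869
```

View pics/w1.png

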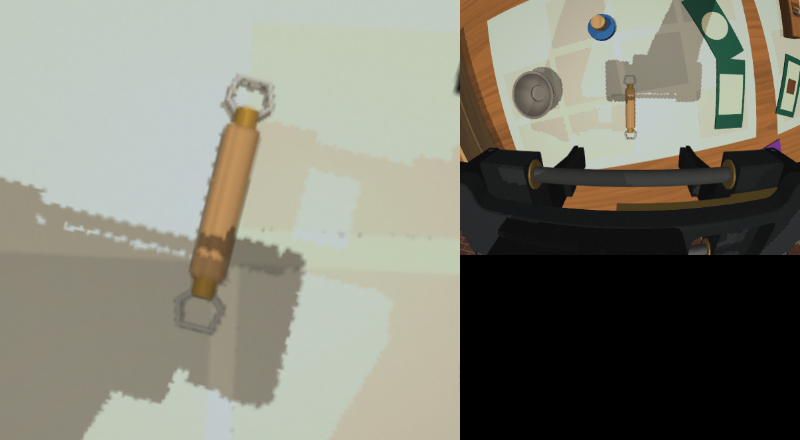

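Wrist view: the loop tool's ends are at (250,98) and (200,311), which puts it at (0.618,-0.312) with yaw about -13.5°. That agrees with the fit, so I'm descending to grasp it.

>>> drive_tool(rows=[0.002, -0.003, 0.05, 0, 0, 0, 1, 0, 0, 0.05, 0, 0, 0, 1, 0, 0, 0.05, 0, 0, 0, 1, 0, 0, 0.04, 0, 0, 0, 1, 0, 0, 0.02, 0, 0, 0, 1], grip_force=15)

```text
time_s: 4.32
tool_pos: [0.6183, -0.3118, 0.1924]
tool_rot: [179.9, -0.2, 166.1]
force: [0.0, 0.6, -0.0]
grip_width: 0.0872
grasp_force: 0.0
```

>>> drive_tool(rows=[0, 0, 0.0105, 0, 0, 0, 1, 0, 0, 0, 0, 0, 0, -1, 0, 0, 0, 0, 0, 0, -1, 0, 0, 0, 0, 0, 0, -1, 0, 0, 0, 0, 0, 0, -1])

```text
time_s: 4.95
tool_pos: [0.6188, -0.3138, 0.185]
tool_rot: [180.0, 0.1, 166.0]
force: [-0.1, 0.3, -0.2]
grip_width: 0.0551
grasp_force: 0.0
```

>>> drive_tool(rows=[0, 0, 0, 0, 0, 0, -1, 0, 0, 0, 0, 0, 0, -1, 0, 0, 0, 0, 0, 0, -1])

```text
time_s: 5.32
tool_pos: [0.6186, -0.3136, 0.1842]
tool_rot: [180.0, -0.0, 166.0]
force: [0.2, 0.7, 0.9]
grip_width: 0.0249
grasp_force: 0.0
```

```bash
python3 go.py .619 -.312 .02 166
```

```text
t 5.33 rz 0.0006  tx -0.0000 ty 0.0017 tz 0.0002 | rot [179.99  -0.   166.03] F [0.2 0.7 0.9] w 0.0249
```

>>> drive_tool(rows=[0, 0, 0, 0, 0, 0, -1, 0, 0, 0, 0, 0, 0, -1, 0, 0, 0, 0, 0, 0, -1])

```text
time_s: 5.7
tool_pos: [0.6186, -0.3136, 0.1842]
tool_rot: [180.0, -0.0, 166.0]
force: [0.4, 0.2, -0.2]
grip_width: 0.0182
grasp_force: 15.0
```

>>> drive_tool(rows=[0, 0, -0.02, 0, 0, 0, -1, 0, 0, -0.05, 0, 0, 0, -1, 0, 0, -0.05, 0, 0, 0, -1, 0, 0, -0.03, 0, 0, -0.185, -1, 0, 0, 0, 0, 0, -0.185, -1])

```text
time_s: 6.32
tool_pos: [0.6191, -0.3147, 0.3401]
tool_rot: [-179.7, 0.4, -172.4]
force: [-0.3, 0.2, -0.0]
grip_width: 0.0177
grasp_force: 15.0
```

```bash
python3 go.py .63 .306 .17 188
```

```text
t 6.33 rz -0.0078  tx -0.0972 ty 0.6131 tz 0.0061 | rot [-179.75    0.4  -172.45] F [-0.3  0.2 -0. ] w 0.0177
```

>>> drive_tool(rows=[-0.0088, 0.0557, 0, 0, 0, 0, -1, -0.0088, 0.0557, 0, 0, 0, 0, -1, -0.0088, 0.0557, 0, 0, 0, 0, -1, -0.0088, 0.0557, 0, 0, 0, 0, -1, -0.0088, 0.0557, 0, 0, 0, 0, -1])

```text
time_s: 6.95
tool_pos: [0.627, -0.0304, 0.3362]
tool_rot: [-180.0, 0.1, -172.8]
force: [0.1, -0.9, -0.3]
grip_width: 0.0176
grasp_force: 15.0
```

>>> drive_tool(rows=[-0.0088, 0.0557, 0, 0, 0, 0, -1, -0.0088, 0.0557, 0, 0, 0, 0, -1, -0.0088, 0.0557, 0, 0, 0, 0, -1, -0.0088, 0.0557, 0, 0, 0, 0, -1, -0.0088, 0.0557, 0, 0, 0, 0, -1])

```text
time_s: 7.58
tool_pos: [0.6358, 0.2514, 0.3363]
tool_rot: [180.0, 0.1, -172.8]
force: [1.4, -0.4, 0.8]
grip_width: 0.0179
grasp_force: 15.0
```

>>> drive_tool(rows=[-0.0088, 0.0557, 0, 0, 0, 0, -1, 0, 0, 0, 0, 0, 0, -1, 0, 0, 0, 0, 0, 0, -1])

```text
time_s: 7.95
tool_pos: [0.6377, 0.3058, 0.3353]
tool_rot: [-179.9, 0.1, -172.8]
force: [-0.4, -0.8, -0.3]
grip_width: 0.0179
grasp_force: 15.0
```

```bash
python3 go.py .63 .306 .0245 188
python3 - <<'E'
from h import *
T=tcp(); c=read_camera("wrist")
o=ortho(c,.004,.52,.74,.20,.42,.0005,T)
w=np.zeros((440,800,3),np.uint8); w[:440,:440]=o; w[:255,460:]=cv2.resize(c["color"],(340,255)); cv2.imwrite("pics/w2.png",w)
E
```

```text
t 7.95 rz -0.0135  tx 0.0076 ty 0.0013 tz 0.1468 | rot [-1.7994e+02  7.0000e-02 -1.7277e+02] F [-0.4 -0.8 -0.3] w 0.0179
```

View pics/w2.png

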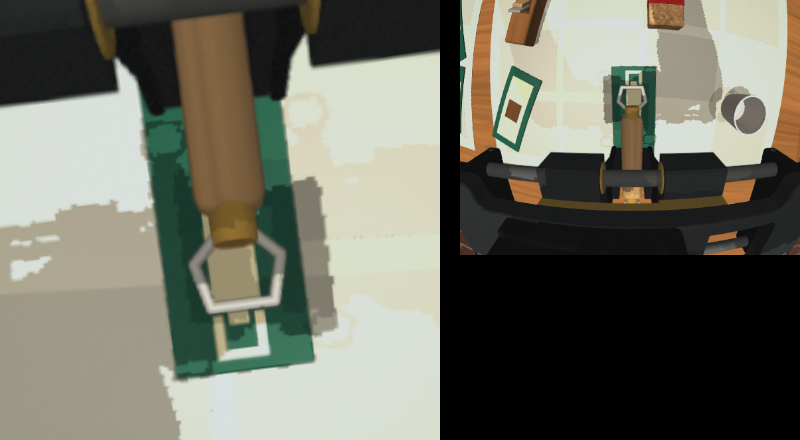

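Wrist view: the board's near corners are at (176,378) and (314,362), giving centre (0.630,0.3065) and yaw about 7°, which the gripper already matches. Lowering now.

>>> drive_tool(rows=[0.0076, 0.0018, 0.04, 0, 0, 0, -1, 0, 0, 0.05, 0, 0, 0, -1, 0, 0, 0.03, 0, 0, 0, -1, 0, 0, 0.015, 0, 0, 0, -1, 0, 0, 0.007, 0, 0, 0, -1])

```text
time_s: 8.62
tool_pos: [0.6303, 0.306, 0.1926]
tool_rot: [-180.0, 0.0, -172.9]
force: [0.0, -0.7, 0.5]
grip_width: 0.0182
grasp_force: 15.0
```

>>> drive_tool(rows=[0, 0, 0.003, 0, 0, 0, -1, 0, 0, 0.001, 0, 0, 0, -1, 0, 0, 0, 0, 0, 0, -1])

```text
time_s: 9.0
tool_pos: [0.63, 0.3074, 0.1892]
tool_rot: [180.0, 0.1, -172.8]
force: [0.8, 0.4, -0.9]
grip_width: 0.0178
grasp_force: 15.0
```

```bash
python3 go.py .63 .3065 .0245 187.2
```

```text
t 9.00 rz 0.0007  tx 0.0001 ty -0.0009 tz 0.0007 | rot [ 1.7997e+02  8.0000e-02 -1.7276e+02] F [ 0.8  0.4 -0.9] w 0.0178
```

>>> drive_tool(rows=[0, 0, 0, 0, 0, 0, 1, 0, 0, 0, 0, 0, 0, 1, 0, 0, 0, 0, 0, 0, 1, 0, 0, -0.03, 0, 0, 0, 1, 0, 0, -0.05, 0, 0, 0, 1])

```text
time_s: 9.62
tool_pos: [0.6288, 0.3069, 0.2667]
tool_rot: [-179.9, -0.3, -172.8]
force: [0.0, 0.5, -0.2]
grip_width: 0.0597
grasp_force: 0.0
```

>>> drive_tool(rows=[0, 0, -0.05, 0, 0, 0.159, 1, 0, 0, 0, 0, 0, 0.159, 1, 0.0289, -0.0543, 0, 0, 0, 0, 1, 0.0289, -0.0543, 0, 0, 0, 0, 1, 0.0289, -0.0543, 0, 0, 0, 0, 1])

```text
time_s: 10.25
tool_pos: [0.5124, 0.1623, 0.3182]
tool_rot: [-180.0, 0.0, 169.0]
force: [0.5, -0.7, 1.4]
grip_width: 0.0868
grasp_force: 0.0
```

>>> drive_tool(rows=[0.0289, -0.0543, 0, 0, 0, 0, 1, 0, 0, 0, 0, 0, 0, 1, 0, 0, 0, 0, 0, 0, 1])

```text
time_s: 10.62
tool_pos: [0.4751, 0.1163, 0.319]
tool_rot: [179.9, 0.1, 169.0]
force: [-0.3, 0.0, 0.4]
grip_width: 0.0871
grasp_force: 0.0
```

```bash
python3 go.py .475 .1162 .023 169
python3 - <<'E'
from h import *
T=tcp(); c=read_camera("wrist")
o=ortho(c,.038,.35,.57,0,.23,.0005,T)
s=read_camera("scene")
w=np.zeros((600,800,3),np.uint8); w[:440,:460]=o; w[:255,460:]=cv2.resize(c["color"],(340,255)); w[255:555,460:]=cv2.resize(s["color"][160:235,320:405],(340,300))
cv2.imwrite("pics/w3.png",w)
E
```

```text
t 10.62 rz 0.0001  tx 0.0001 ty -0.0001 tz 0.1320 | rot [1.7989e+02 8.0000e-02 1.6900e+02] F [-0.3  0.   0.4] w 0.0871
```

View pics/w3.png

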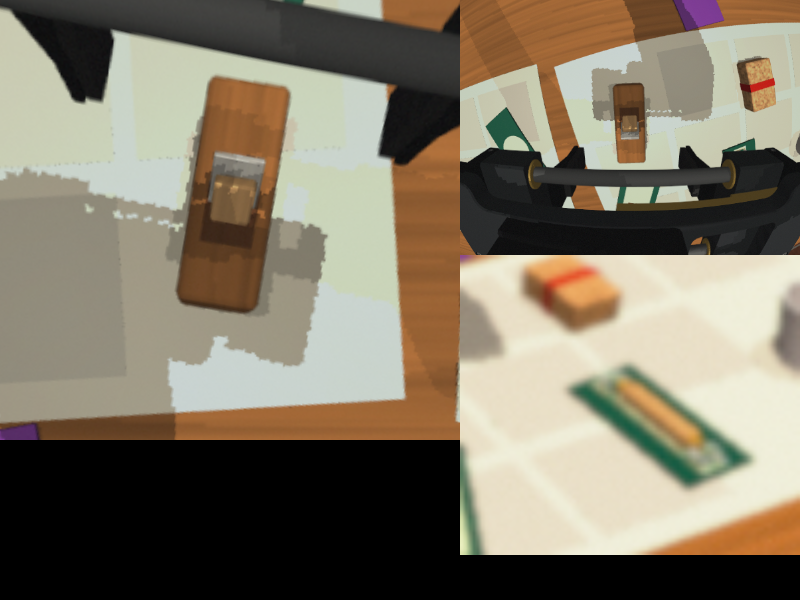

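Loop tool lies on its silhouette. The plane's top is centred at (234,194), giving (0.474,0.1145) with yaw about -9.5°. Grasping it.

>>> drive_tool(rows=[0.001, -0.002, 0.04, 0, 0, -0.026, 1, 0, 0, 0.04, 0, 0, 0, 1, 0, 0, 0.03, 0, 0, 0, 1, 0, 0, 0.015, 0, 0, 0, 1, 0, 0, 0.007, 0, 0, 0, 1], grip_force=30)

```text
time_s: 11.35
tool_pos: [0.4739, 0.1148, 0.1857]
tool_rot: [-180.0, -0.0, 170.6]
force: [0.5, 0.7, 1.2]
grip_width: 0.087
grasp_force: 0.0
```

>>> drive_tool(rows=[0, 0, 0, 0, 0, 0, -1, 0, 0, 0, 0, 0, 0, -1, 0, 0, 0, 0, 0, 0, -1, 0, 0, 0, 0, 0, 0, -1, 0, 0, 0, 0, 0, 0, -1])

```text
time_s: 11.98
tool_pos: [0.4735, 0.1143, 0.1865]
tool_rot: [180.0, 0.0, 170.5]
force: [-0.5, 0.8, 0.0]
grip_width: 0.0448
grasp_force: 0.0
```

>>> drive_tool(rows=[0, 0, 0, 0, 0, 0, -1, 0, 0, 0, 0, 0, 0, -1, 0, 0, 0, 0, 0, 0, -1])

```text
time_s: 12.35
tool_pos: [0.4735, 0.1143, 0.1864]
tool_rot: [180.0, 0.0, 170.5]
force: [-1.3, -0.3, 3.1]
grip_width: 0.0418
grasp_force: 29.9
```

```bash
python3 go.py .651 .0865 .123 158
```

```text
t 12.35 rz 0.2182  tx -0.1750 ty 0.0407 tz -0.1006 | rot [179.99   0.   170.5 ] F [-1.3 -0.3  3.1] w 0.0418
```

>>> drive_tool(rows=[0, 0, -0.02, 0, 0, 0, -1, 0, 0, -0.04, 0, 0, 0.109, -1, 0, 0, -0.04, 0, 0, 0.109, -1, -0.0438, 0.0102, -0.02, 0, 0, 0, -1, -0.0438, 0.0102, 0, 0, 0, 0, -1])

```text
time_s: 12.98
tool_pos: [0.5637, 0.1007, 0.3083]
tool_rot: [179.8, 0.2, 158.1]
force: [-0.6, -0.1, -1.7]
grip_width: 0.0417
grasp_force: 29.9
```

>>> drive_tool(rows=[-0.0438, 0.0102, 0, 0, 0, 0, -1, -0.0438, 0.0102, 0, 0, 0, 0, -1, 0, 0, 0, 0, 0, 0, -1, 0, 0, 0, 0, 0, 0, -1])

```text
time_s: 13.48
tool_pos: [0.6505, 0.0865, 0.305]
tool_rot: [-179.9, -0.1, 158.0]
force: [0.2, 0.0, -0.7]
grip_width: 0.0419
grasp_force: 29.9
```

```bash
python3 go.py .651 .0865 .0265 158
python3 - <<'E'
from h import *
T=tcp(); c=read_camera("wrist")
o=ortho(c,.004,.53,.75,-.02,.20,.0005,T)
w=np.zeros((440,800,3),np.uint8); w[:440,:440]=o; w[:255,460:]=cv2.resize(c["color"],(340,255)); cv2.imwrite("pics/w4.png",w)
E
```

```text
t 13.47 rz 0.0000  tx -0.0005 ty 0.0002 tz 0.1145 | rot [-1.7991e+02 -1.3000e-01  1.5800e+02] F [ 0.2  0.  -0.7] w 0.0419
```

View pics/w4.png

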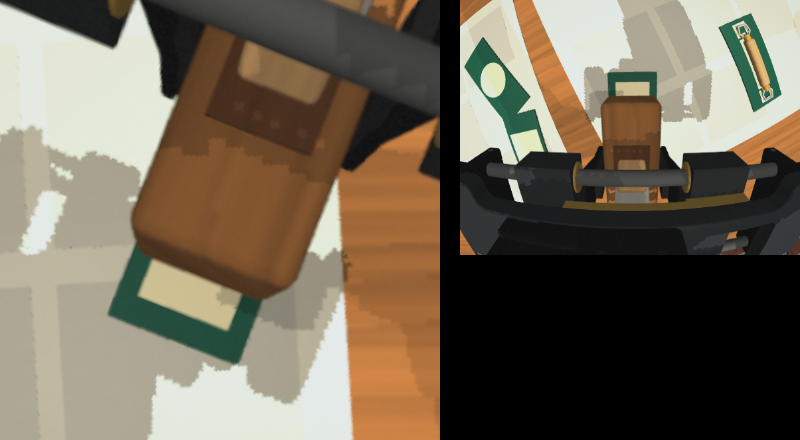

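Plane board's near corners are at (109,314) and (238,363), so its centre is (0.6505,0.086) with yaw -21.5°, straight under the held plane. Lowering.

>>> drive_tool(rows=[0, 0, 0.04, 0, 0, -0.009, -1, 0, 0, 0.04, 0, 0, 0, -1, 0, 0, 0.02, 0, 0, 0, -1, 0, 0, 0.008, 0, 0, 0, -1, 0, 0, 0.004, 0, 0, 0, -1])

```text
time_s: 14.15
tool_pos: [0.6516, 0.0866, 0.1952]
tool_rot: [179.9, 0.1, 158.5]
force: [-0.6, 0.8, -1.8]
grip_width: 0.0419
grasp_force: 29.9
```

>>> drive_tool(rows=[0, 0, 0.002, 0, 0, 0, -1, 0, 0, 0, 0, 0, 0, -1])

```text
time_s: 14.4
tool_pos: [0.6516, 0.0865, 0.1932]
tool_rot: [179.9, 0.1, 158.5]
force: [-0.3, -0.6, -2.5]
grip_width: 0.0419
grasp_force: 29.9
```

```bash
python3 go.py .651 .0865 .0265 158.5
```

```text
t 14.40 rz 0.0004  tx 0.0006 ty -0.0002 tz 0.0027 | rot [1.7995e+02 7.0000e-02 1.5852e+02] F [-0.3 -0.6 -2.5] w 0.0419
```

>>> drive_tool(rows=[0, 0, 0.0015, 0, 0, 0, -1, 0, 0, 0, 0, 0, 0, -1])

```text
time_s: 14.65
tool_pos: [0.6512, 0.0865, 0.1909]
tool_rot: [180.0, 0.0, 158.5]
force: [0.4, -0.5, -2.5]
grip_width: 0.0423
grasp_force: 29.9
```

>>> drive_tool(rows=[0, 0, 0.001, 0, 0, 0, -1, 0, 0, 0, 0, 0, 0, -1])

```text
time_s: 14.9
tool_pos: [0.6513, 0.0864, 0.1905]
tool_rot: [180.0, 0.0, 158.5]
force: [-3.4, -0.1, 4.8]
grip_width: 0.0419
grasp_force: 29.9
```

>>> drive_tool(rows=[0, 0, 0, 0, 0, 0, 1, 0, 0, 0, 0, 0, 0, 1, 0, 0, 0, 0, 0, 0, 1, 0, 0, -0.02, 0, 0, 0, 1, 0, 0, -0.05, 0, 0, 0, 1])

```text
time_s: 15.52
tool_pos: [0.6502, 0.0866, 0.2591]
tool_rot: [-179.8, -0.2, 158.5]
force: [0.5, -0.3, -0.7]
grip_width: 0.0827
grasp_force: 0.0
```

>>> drive_tool(rows=[0, 0, -0.06, 0, 0, -0.145, 1, 0, 0, 0, 0, 0, -0.145, 1, 0, 0, 0, 0, 0, -0.146, 1, 0.0308, 0.043, 0, 0, 0, 0, 1, 0.0308, 0.043, 0, 0, 0, 0, 1])

```text
time_s: 16.15
tool_pos: [0.5841, 0.1686, 0.3214]
tool_rot: [180.0, 0.1, -176.6]
force: [-0.0, 0.8, -0.4]
grip_width: 0.0871
grasp_force: 0.0
```

>>> drive_tool(rows=[0.0308, 0.043, 0, 0, 0, 0, 1, 0.0308, 0.043, 0, 0, 0, 0, 1, 0.0308, 0.043, 0, 0, 0, 0, 1, 0.0308, 0.043, 0, 0, 0, 0, 1, 0, 0, 0, 0, 0, 0, 1])

```text
time_s: 16.77
tool_pos: [0.4476, 0.3371, 0.3213]
tool_rot: [179.8, 0.0, -176.0]
force: [-0.2, -0.0, -0.8]
grip_width: 0.0869
grasp_force: 0.0
```

>>> drive_tool(rows=[0, 0, 0, 0, 0, 0, 1])

```text
time_s: 16.9
tool_pos: [0.4514, 0.3322, 0.321]
tool_rot: [180.0, 0.1, -176.5]
force: [-0.4, -0.3, -0.4]
grip_width: 0.087
grasp_force: 0.0
```

```bash
python3 go.py .4507 .333 .0205 183.5
python3 - <<'E'
from h import *
T=tcp(); c=read_camera("wrist")
o=ortho(c,.032,.34,.56,.22,.44,.0005,T)
s=read_camera("scene")
w=np.zeros((600,800,3),np.uint8); w[:440,:440]=o; w[:255,460:]=cv2.resize(c["color"],(340,255)); w[255:555,460:]=cv2.resize(s["color"][190:250,280:348],(340,300))
cv2.imwrite("pics/w5.png",w)
E
```

```text
t 16.90 rz -0.0000  tx 0.0007 ty 0.0008 tz 0.1365 | rot [ 1.7998e+02  1.0000e-01 -1.7650e+02] F [-0.4 -0.3 -0.4] w 0.0870Traceback (most recent call last):
  File "<stdin>", line 5, in <module>
ValueError: could not broadcast input array from shape (441,440,3) into shape (440,440,3)
```

Run:
```python
from h import *
T=tcp(); c=read_camera("wrist")
o=ortho(c,.032,.34,.56,.22,.44,.0005,T)[:440,:440]
s=read_camera("scene")
w=np.zeros((600,800,3),np.uint8); w[:440,:440]=o; w[:255,460:]=cv2.resize(c["color"],(340,255)); w[255:555,460:]=cv2.resize(s["color"][190:250,280:348],(340,300))
cv2.imwrite("pics/w5.png",w)
```

```text
(no output)
```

View pics/w5.png

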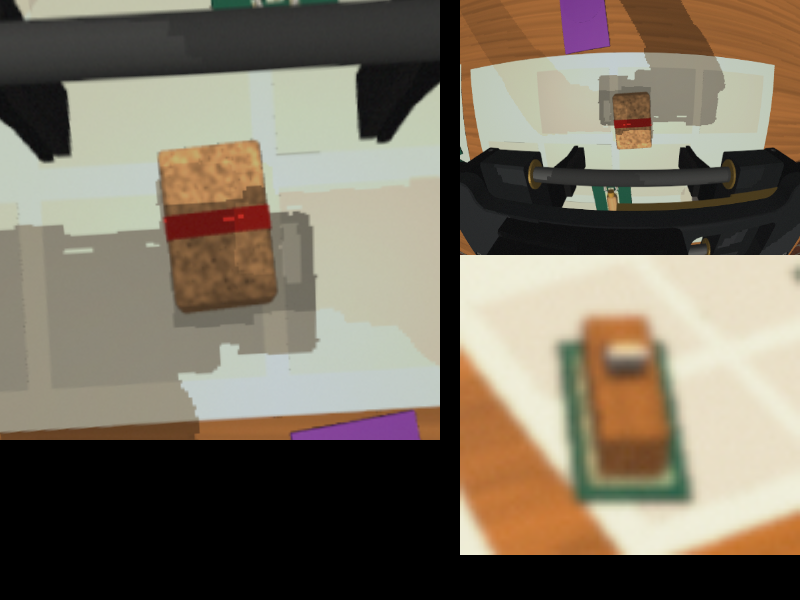

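Plane is on its board. The cork's top corners are (158,152), (260,141), (176,310) and (277,298), giving centre (0.449,0.332) and yaw about 5.5°. Grasping it.

>>> drive_tool(rows=[0.002, 0.0, 0.04, 0, 0, -0.035, 1, 0, 0, 0.04, 0, 0, 0, 1, 0, 0, 0.03, 0, 0, 0, 1, 0, 0, 0.018, 0, 0, 0, 1, 0, 0, 0.008, 0, 0, 0, 1], grip_force=20)

```text
time_s: 17.73
tool_pos: [0.4493, 0.3321, 0.1831]
tool_rot: [-180.0, -0.0, -174.5]
force: [0.1, 0.1, 0.5]
grip_width: 0.087
grasp_force: 0.0
```

>>> drive_tool(rows=[0, 0, 0, 0, 0, 0, -1, 0, 0, 0, 0, 0, 0, -1, 0, 0, 0, 0, 0, 0, -1, 0, 0, 0, 0, 0, 0, -1, 0, 0, 0, 0, 0, 0, -1])

```text
time_s: 18.35
tool_pos: [0.449, 0.3327, 0.1842]
tool_rot: [180.0, 0.0, -174.5]
force: [0.3, 0.2, 2.6]
grip_width: 0.0521
grasp_force: 20.0
```

>>> drive_tool(rows=[0, 0, 0, 0, 0, 0, -1, 0, 0, 0, 0, 0, 0, -1])

```text
time_s: 18.6
tool_pos: [0.449, 0.3327, 0.1842]
tool_rot: [180.0, 0.0, -174.5]
force: [-0.7, -1.7, 4.6]
grip_width: 0.0515
grasp_force: 20.0
```

```bash
python3 go.py .637 -.097 .135 168
```

```text
t 18.60 rz 0.3057  tx -0.2732 ty -0.3812 tz -0.1148 | rot [ 1.7998e+02  2.0000e-02 -1.7448e+02] F [-0.7 -1.7  4.6] w 0.0515
```

>>> drive_tool(rows=[0, 0, -0.02, 0, 0, 0, -1, 0, 0, -0.05, 0, 0, 0.153, -1, 0, 0, -0.05, 0, 0, 0.153, -1, -0.0341, -0.0476, 0, 0, 0, 0, -1, -0.0341, -0.0476, 0, 0, 0, 0, -1])

```text
time_s: 19.23
tool_pos: [0.4961, 0.2247, 0.3043]
tool_rot: [179.9, 0.1, 168.1]
force: [-0.8, 0.2, 0.0]
grip_width: 0.0518
grasp_force: 20.0
```

>>> drive_tool(rows=[-0.0341, -0.0476, 0, 0, 0, 0, -1, -0.0341, -0.0476, 0, 0, 0, 0, -1, -0.0341, -0.0476, 0, 0, 0, 0, -1, -0.0341, -0.0476, 0, 0, 0, 0, -1, -0.0341, -0.0476, 0, 0, 0, 0, -1])

```text
time_s: 19.85
tool_pos: [0.6134, -0.0446, 0.3033]
tool_rot: [180.0, -0.0, 168.0]
force: [0.0, 0.8, -0.7]
grip_width: 0.0524
grasp_force: 20.0
```

>>> drive_tool(rows=[-0.0341, -0.0476, 0, 0, 0, 0, -1, 0, 0, 0, 0, 0, 0, -1, 0, 0, 0, 0, 0, 0, -1])

```text
time_s: 20.23
tool_pos: [0.6362, -0.0963, 0.3029]
tool_rot: [180.0, -0.1, 168.0]
force: [0.2, 0.7, -1.5]
grip_width: 0.0519
grasp_force: 20.0
```

```bash
python3 go.py .637 -.097 .0245 168
python3 - <<'E'
from h import *
T=tcp(); c=read_camera("wrist")
o=ortho(c,.004,.42,.74,-.22,.02,.0006,T)[:560,:400]
w=np.zeros((560,800,3),np.uint8); w[:o.shape[0],:o.shape[1]]=o; w[:255,460:]=cv2.resize(c["color"],(340,255)); cv2.imwrite("pics/w6.png",w)
E
```

```text
t 20.23 rz -0.0008  tx -0.0009 ty -0.0005 tz 0.1144 | rot [ 1.7997e+02 -9.0000e-02  1.6796e+02] F [ 0.2  0.7 -1.5] w 0.0519
```

View pics/w6.png

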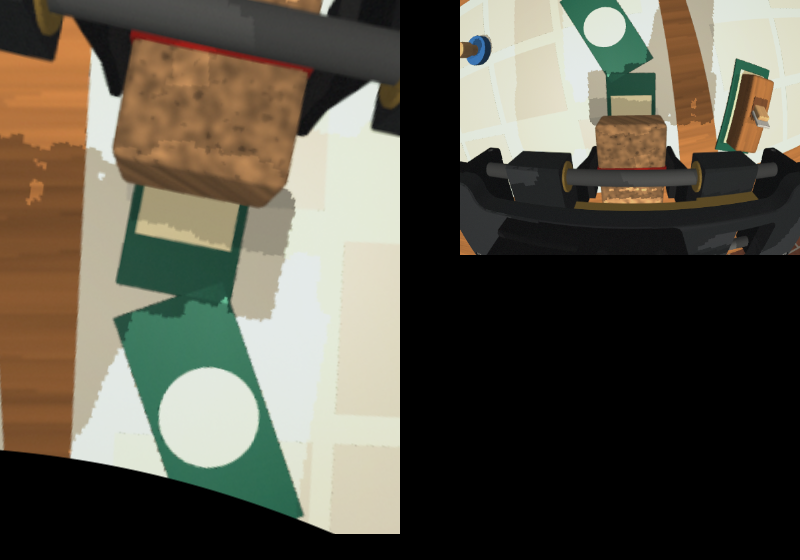

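Cork board's silhouette near edge runs (135,231)–(231,252), so its centre is (0.637,-0.098) with yaw -12.3°. The stamp disc is centred at (209,417), giving (0.490,-0.105). Lowering the cork.

>>> drive_tool(rows=[-0.001, -0.0015, 0.04, 0, 0, 0, -1, 0, 0, 0.04, 0, 0, 0, -1, 0, 0, 0.02, 0, 0, 0, -1, 0, 0, 0.008, 0, 0, 0, -1, 0, 0, 0.004, 0, 0, 0, -1])

```text
time_s: 20.9
tool_pos: [0.6377, -0.098, 0.1925]
tool_rot: [180.0, 0.1, 168.0]
force: [0.6, -0.8, -0.4]
grip_width: 0.052
grasp_force: 20.0
```

>>> drive_tool(rows=[0, 0, 0.0015, 0, 0, 0, -1, 0, 0, 0, 0, 0, 0, -1, 0, 0, 0, 0, 0, 0, -1])

```text
time_s: 21.28
tool_pos: [0.6374, -0.0985, 0.1909]
tool_rot: [180.0, 0.1, 168.0]
force: [0.3, 0.5, -0.5]
grip_width: 0.052
grasp_force: 20.0
```

```bash
python3 go.py .637 -.098 .0242 167.8
```

```text
t 21.27 rz 0.0030  tx 0.0005 ty 0.0004 tz 0.0027 | rot [1.7998e+02 6.0000e-02 1.6797e+02] F [ 0.3  0.5 -0.5] w 0.0520
```

>>> drive_tool(rows=[0, 0, 0.0015, 0, 0, 0, -1, 0, 0, 0.001, 0, 0, 0, -1, 0, 0, 0, 0, 0, 0, -1])

```text
time_s: 21.65
tool_pos: [0.6372, -0.0984, 0.1882]
tool_rot: [180.0, 0.0, 168.0]
force: [-2.3, 1.3, 4.0]
grip_width: 0.052
grasp_force: 20.0
```

>>> drive_tool(rows=[0, 0, 0, 0, 0, 0, 1, 0, 0, 0, 0, 0, 0, 1, 0, 0, 0, 0, 0, 0, 1, 0, 0, -0.02, 0, 0, 0, 1, 0, 0, -0.05, 0, 0, 0, 1])

```text
time_s: 22.28
tool_pos: [0.6362, -0.098, 0.2572]
tool_rot: [-179.9, -0.3, 168.0]
force: [1.0, 1.1, 0.6]
grip_width: 0.0856
grasp_force: 0.0
```

>>> drive_tool(rows=[0, 0, -0.06, 0, 0, 0, 1, 0.0267, -0.0523, -0.03, 0, 0, 0, 1, 0.0267, -0.0523, 0, 0, 0, 0, 1, 0.0267, -0.0523, 0, 0, 0, 0, 1, 0.0267, -0.0523, 0, 0, 0, 0, 1])

```text
time_s: 22.9
tool_pos: [0.4895, -0.2801, 0.348]
tool_rot: [180.0, 0.2, 168.0]
force: [0.2, 0.2, 0.1]
grip_width: 0.0869
grasp_force: 0.0
```

>>> drive_tool(rows=[0.0267, -0.0523, 0, 0, 0, 0, 1, 0, 0, 0, 0, 0, 0, 1, 0, 0, 0, 0, 0, 0, 1])

```text
time_s: 23.28
tool_pos: [0.4543, -0.3239, 0.3472]
tool_rot: [179.9, 0.1, 167.9]
force: [0.1, 0.5, 0.9]
grip_width: 0.0866
grasp_force: 0.0
```

```bash
python3 go.py .4525 -.3265 .045 168
python3 - <<'E'
from h import *
print(get_obs()["qpos"].round(1))
T=tcp(); c=read_camera("wrist")
s=read_camera("scene")
w=np.zeros((560,800,3),np.uint8)
for i,z in enumerate((.018,.058)):
    o=ortho(c,z,.35,.55,-.43,-.23,.0005,T)[:400,:400]; w[:o.shape[0],i*400:i*400+o.shape[1]]=o
w[400:,:200]=cv2.resize(s["color"][205:257,220:285],(200,160))
cv2.imwrite("pics/w7.png",w)
E
```

```text
t 23.27 rz -0.0009  tx 0.0012 ty -0.0029 tz 0.1382 | rot [1.7995e+02 1.1000e-01 1.6795e+02] F [0.1 0.5 0.9] w 0.0866
[ -5.2  10.9  42.7 102.2  -8.   69.8 117.7]
```

View pics/w7.png

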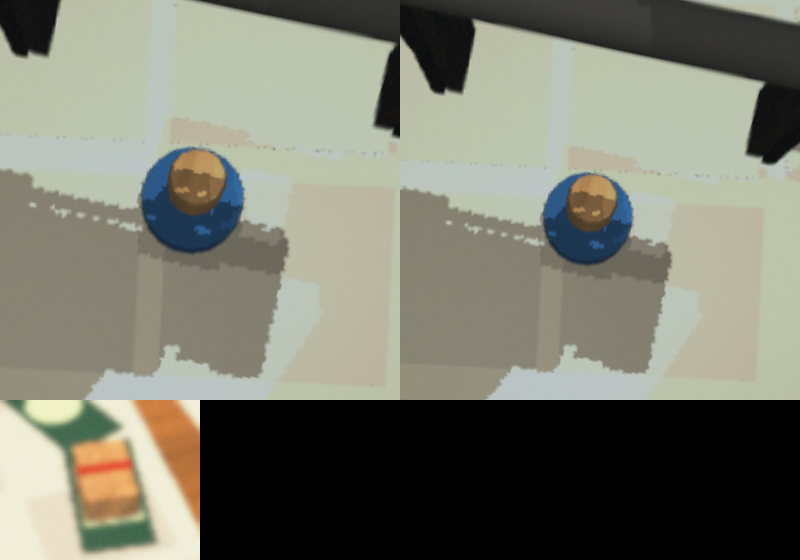

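Cork is on its board. The stamp's foot is centred at (192,199), giving (0.4515,-0.326), which agrees with the fit. Grasping the knob.

>>> drive_tool(rows=[0.0022, -0.0027, 0.04, 0, 0, 0, 1, 0, 0, 0.04, 0, 0, 0, 1, 0, 0, 0.03, 0, 0, 0, 1, 0, 0, 0.018, 0, 0, 0, 1, 0, 0, 0.01, 0, 0, 0, 1], grip_force=25)

```text
time_s: 24.0
tool_pos: [0.452, -0.3254, 0.2075]
tool_rot: [180.0, -0.0, 168.1]
force: [-0.1, 0.0, 1.2]
grip_width: 0.0873
grasp_force: 0.0
```

>>> drive_tool(rows=[0, 0, 0, 0, 0, 0, -1, 0, 0, 0, 0, 0, 0, -1, 0, 0, 0, 0, 0, 0, -1, 0, 0, 0, 0, 0, 0, -1, 0, 0, 0, 0, 0, 0, -1])

```text
time_s: 24.62
tool_pos: [0.4514, -0.3262, 0.2084]
tool_rot: [180.0, 0.0, 168.0]
force: [0.1, -0.5, 0.1]
grip_width: 0.0454
grasp_force: 0.0
```

>>> drive_tool(rows=[0, 0, 0, 0, 0, 0, -1, 0, 0, 0, 0, 0, 0, -1, 0, 0, 0, 0, 0, 0, -1, 0, 0, 0, 0, 0, 0, -1])

```text
time_s: 25.12
tool_pos: [0.4514, -0.3261, 0.2082]
tool_rot: [180.0, -0.0, 168.0]
force: [0.8, -0.2, 0.7]
grip_width: 0.0251
grasp_force: 25.0
```

```bash
python3 go.py .4912 -.1052 .149 168
```

```text
t 25.12 rz -0.0003  tx 0.0070 ty 0.2243 tz -0.1048 | rot [179.99  -0.   167.98] F [ 0.8 -0.2  0.7] w 0.0251
```

>>> drive_tool(rows=[0, 0, -0.02, 0, 0, 0, -1, 0, 0, -0.04, 0, 0, 0, -1, 0, 0, -0.04, 0, 0, 0, -1, 0.0017, 0.056, 0, 0, 0, 0, -1, 0.0018, 0.056, 0, 0, 0, 0, -1])

```text
time_s: 25.75
tool_pos: [0.4713, -0.2156, 0.3101]
tool_rot: [180.0, 0.2, 167.8]
force: [0.3, 1.3, -2.5]
grip_width: 0.0253
grasp_force: 25.0
```

>>> drive_tool(rows=[0.0017, 0.056, 0, 0, 0, 0, -1, 0.0018, 0.056, 0, 0, 0, 0, -1, 0, 0, 0, 0, 0, 0, -1, 0, 0, 0, 0, 0, 0, -1])

```text
time_s: 26.25
tool_pos: [0.491, -0.1063, 0.309]
tool_rot: [-180.0, 0.1, 168.0]
force: [-0.1, -1.0, -0.1]
grip_width: 0.0252
grasp_force: 25.0
```

```bash
python3 go.py .4912 -.1052 .0485 168
python3 - <<'E'
from h import *
T=tcp(); c=read_camera("wrist")
o=ortho(c,.004,.36,.62,-.22,.02,.0005,T)[:560,:480]
w=np.zeros((560,800,3),np.uint8); w[:o.shape[0],:o.shape[1]]=o; w[:240,480:]=cv2.resize(c["color"],(320,240)); cv2.imwrite("pics/w8.png",w)
E
```

```text
t 26.25 rz -0.0005  tx 0.0001 ty 0.0011 tz 0.0965 | rot [-1.7998e+02  6.0000e-02  1.6797e+02] F [-0.1 -1.  -0.1] w 0.0252
```

View pics/w8.png

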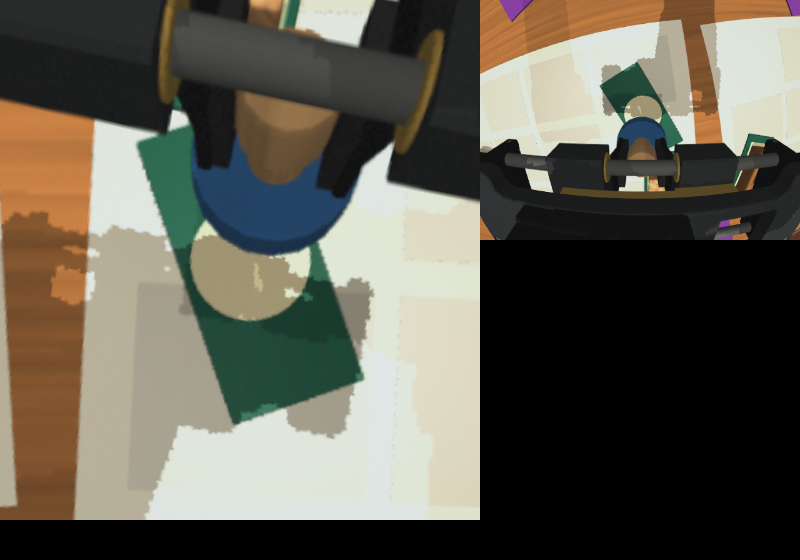

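Disc centre is at (250,262), giving (0.4905,-0.105), and the stamp is directly over it. Lowering.

>>> drive_tool(rows=[0.0007, 0.001, 0.04, 0, 0, 0, -1, 0, 0, 0.03, 0, 0, 0, -1, 0, 0, 0.015, 0, 0, 0, -1, 0, 0, 0.007, 0, 0, 0, -1, 0, 0, 0.002, 0, 0, 0, -1])

```text
time_s: 26.92
tool_pos: [0.491, -0.105, 0.2146]
tool_rot: [-180.0, 0.1, 167.9]
force: [-0.5, 0.5, -1.2]
grip_width: 0.025
grasp_force: 25.0
```

>>> drive_tool(rows=[0, 0, 0.001, 0, 0, 0, -1, 0, 0, 0, 0, 0, 0, -1, 0, 0, 0, 0, 0, 0, -1])

```text
time_s: 27.3
tool_pos: [0.4909, -0.1045, 0.2136]
tool_rot: [180.0, 0.1, 168.0]
force: [0.8, 0.6, -0.7]
grip_width: 0.0248
grasp_force: 25.0
```

>>> drive_tool(rows=[0, 0, 0.001, 0, 0, 0, -1, 0, 0, 0, 0, 0, 0, -1])

```text
time_s: 27.55
tool_pos: [0.4906, -0.1044, 0.2122]
tool_rot: [180.0, 0.0, 168.0]
force: [-0.7, 0.0, -1.7]
grip_width: 0.0253
grasp_force: 25.0
```

>>> drive_tool(rows=[0, 0, 0.001, 0, 0, 0, -1, 0, 0, 0, 0, 0, 0, -1])

```text
time_s: 27.8
tool_pos: [0.4907, -0.1045, 0.2121]
tool_rot: [180.0, -0.0, 168.0]
force: [-3.1, -1.0, 7.6]
grip_width: 0.0253
grasp_force: 25.0
```

>>> drive_tool(rows=[0, 0, 0, 0, 0, 0, 1, 0, 0, 0, 0, 0, 0, 1, 0, 0, 0, 0, 0, 0, 1, 0, 0, 0, 0, 0, 0, 1, 0, 0, -0.02, 0, 0, 0, 1])

```text
time_s: 28.42
tool_pos: [0.4898, -0.1043, 0.2301]
tool_rot: [-179.9, -0.2, 168.0]
force: [-0.9, 0.5, -0.1]
grip_width: 0.0673
grasp_force: 0.0
```

>>> drive_tool(rows=[0, 0, -0.05, 0, 0, 0, 1, 0, 0, -0.05, 0, 0, 0, 1, 0, 0, -0.06, 0, 0, 0, 1, 0, -0.06, 0, 0, 0, 0, 1, 0, -0.06, 0, 0, 0, 0, 1])

```text
time_s: 29.05
tool_pos: [0.4656, -0.2228, 0.3923]
tool_rot: [180.0, 0.2, 168.1]
force: [0.4, 0.4, 0.1]
grip_width: 0.0869
grasp_force: 0.0
```

>>> drive_tool(rows=[0, -0.06, 0, 0, 0, 0, 1, 0, -0.06, 0, 0, 0, 0, 1, 0, 0, 0, 0, 0, 0, 1, 0, 0, 0, 0, 0, 0, 1])

```text
time_s: 29.55
tool_pos: [0.4408, -0.3389, 0.3908]
tool_rot: [180.0, -0.0, 168.0]
force: [0.1, 0.3, 0.7]
grip_width: 0.0871
grasp_force: 0.0
```

Run:
```python
import fit; from fit import *
cams=[read_camera(n) for n in("scene","side")]
O=fit.OBJ
st={"cork":(.637,-.098,-12.3),"plane":(.651,.0865,-21.7),"loop":(.63,.3065,7),"stamp":(.4907,-.105,0)}
for n,p in st.items():
    k,po,_=O[n]; po=[(P,(z[0]+.004,z[1]+.004),v) for P,z,v in po]; O[n]=(k,po,(p[0],p[1],np.radians(p[2]))); fit.fit(n,cams)
w=np.zeros((590,800,3),np.uint8)
# draw silhouettes' centre/outline on crops
a=cams[1]["color"][100:260,170:350]; w[:590,:]=cv2.resize(a,(800,711),interpolation=2)[60:650]
cv2.imwrite("pics/end.png",w); print(get_obs()["time_s"],get_obs()["grip_width"])
```

```text
Traceback (most recent call last):
AttributeError: 'function' object has no attribute 'OBJ'
```

Run:
```python
from fit import *
cams=[read_camera(n) for n in("scene","side")]
O=OBJ
st={"cork":(.637,-.098,-12.3),"plane":(.651,.0865,-21.7),"loop":(.63,.3065,7),"stamp":(.4907,-.105,0)}
for n,p in st.items():
    k,po,_=O[n]; po=[(P,(z[0]+.004,z[1]+.004),v) for P,z,v in po]; O[n]=(k,po,(p[0],p[1],np.radians(p[2]))); fit(n,cams)
w=np.zeros((600,800,3),np.uint8)
w[:,:400]=cv2.resize(cams[0]["color"][170:260,210:400],(600,400)).transpose(1,0,2)[::-1][:600,:400] if 0 else 0
w[:300]=cv2.resize(cams[0]["color"][175:260,200:420],(800,300)); w[300:]=cv2.resize(cams[1]["color"][120:250,190:400],(800,495))[150:450]
cv2.imwrite("pics/end.png",w); print(get_obs()["time_s"])
```

```text
cork         0.6404 -0.0999  -10.5 (0.142) | 0.6376 -0.0989  -10.6 (0.004) | 0.6545 -0.1043  -22.5 (0.117)
plane        0.6513 0.0874  -21.8 (0.528) | 0.6534 0.0847  -21.4 (0.018) | 0.6130 0.1986  -41.9 (0.005)
loop         0.6302 0.3064    7.6 (0.010) | 0.6302 0.3063    7.6 (0.006) | 0.6300 0.3060    6.9 (0.004)
stamp        0.4882 -0.1056    1.4 (0.275) | 0.4900 -0.1057    4.6 (0.137) | 0.4887 -0.1059    2.2 (0.136)
29.75
```

View pics/end.png

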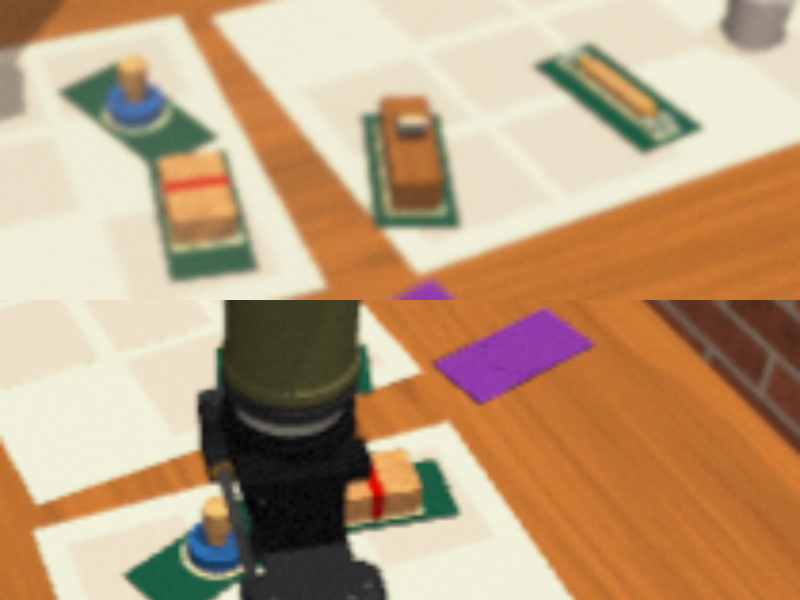

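All four tools stand centred on their own silhouettes, and the fits agree within about 2–3 mm. The gripper is clear and open.

```bash
python3 -c "from cell import *; print(sign_off())"
```

```text
the job is handed in; nothing more can be done
None
```

I set all four tools on their own boards, released them, and handed the job in at about 30 s; final camera fits put each within about 2–3 mm of its silhouette's centre, and the arm never went near the cup or bowl.

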